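Set out bottles, tips and counter for an embryo-culture session

TASK

Set out the bench for an embryo-culture session. In the white rack, the pink medium bottle goes in the well of its own size on the side of the tip box, the big overlay-oil bottle next to it in the wide middle well, and the small brown immersion-oil dropper in the little corner well in front, at the end away from the tip box and the medium; stand the tally counter, upright, on the middle of the logbook. Keep the bottles upright throughout, leave the spare eyepiece where it is, and let go of everything.

Things in the scene. Friction and masses are not known exactly. Their poses are not given: they have to be found in the camera images.
- rack: White plastic bottle rack, fixed, a block 125 (x) x 206 (y) x 24 mm high. Origin: centre of its underside; x away from the robot, y left (yaw up to 0.08 rad), z up. Round wells, floors 4 mm above the bench, chamfered rims: back row at x = +22.5 mm: 68 mm diameter at y = 0, 58 mm at y = +68 and -68 mm; front row at x = -36.5 mm: 40 mm at y = -68, 0, +68 mm.
- tip_box: Closed pipette-tip box, blue with a white lid, 84 (x) x 116 (y) x 62 mm, fixed beside the left (+y) or the right (-y) end of the rack; which, changes from start to start. Origin: centre of its underside. It tells which side of the rack is which; it is not handled.
- logbook: Purple spiral-bound logbook lying flat, 148 (x) x 109 (y) mm, fixed to the bench at the other end of the rack from the tip box. Origin: centre of its underside. The cover is 11 mm above the bench (the wire binding along the +y edge stands 14 mm); the cover reaches from y = -54 to +49 mm.
- oil_bottle: Overlay-oil bottle, cream with a yellow cap, the largest bottle: body 55 mm diameter and 85 mm high, 118 mm with its narrower cap (grip the body, not the cap), 0.14 kg; stands upright on the bench; its origin is the centre of its underside, z up.
- medium_bottle: Culture-medium bottle, pink with a white cap: body 46 mm diameter and 71 mm high, 98 mm with its narrower cap (grip the body, not the cap), 0.09 kg; stands upright on the bench; its origin is the centre of its underside, z up.
- dropper_bottle: Immersion-oil dropper bottle, brown with a black cap, the smallest: body 28 mm diameter and 50 mm high, 70 mm with its narrower cap (grip the body, not the cap), 0.03 kg; stands upright on the bench; its origin is the centre of its underside, z up.
- tally_counter: Hand tally counter, a cream block with a number window and a push button on top; its solid body reaches x -20 to +20, y -20 to +24 mm, 26 mm high (33 with the button), 0.07 kg. Grip it by the two x faces (fingers closing along its x). Stands upright on the bench, yaw up to 0.5 rad either way; origin under it at the bench, z up.
- spare_eyepiece: Spare microscope eyepiece, black, standing on its end among the task's things, 41 mm diameter x 52 mm high, loose. A bystander: it stays where it is. Origin: centre of its underside.
Not all that is in view belongs to the job. What is shaped like the tally_counter but red is not meant.

How it is judged:
By the outcome, as a careful person would: the job done as asked, in the order asked, and still so for the second after the job is handed in, with the robot touching nothing.
It also fails if it takes over 99 s, if anything falls off the work surface, if the arm or the gripper's body presses on something with over 40 N, if the wrist force passes 120 N, or if a joint passes its speed limit or range.

ROBOT

A 6-joint arm with a two-finger parallel gripper is mounted at the origin on a cart in front of the work surface, level with it; the furniture and walls round the work are solid. World frame = base frame: x ahead of the robot, y to its left, z up, the work surface at z = 0. Lengths are in m, angles in degrees, forces in N, time in s.
With the tool pointing down it reaches from about 0.325 to 1 m from the base axis. Payload 5.1 kg.
Tool frame: the origin (TCP) lies midway between the tips of the shut fingers; the grasp point (between the pads) lies 19 mm behind it; z points along the fingers, y is the line along which they close (so a half turn about z gives the same grasp; the last joint's range is limited). The gripper opens to 85 mm and grips with 20 to 120 N. Pads are 22 mm wide; open, the fingers measure 114 mm over their backs; the gripper's body (76 mm by 85 mm) begins 54 mm behind the grasp point. The pads swing forward as they close: fully open they stand 13 mm farther back than shut.
Start: joints at [-73.889, 7.093, 94.555, -0, 78.352, -4.733], TCP at [0.231, -0.607, 0.231] pointing down, gripper open.
Joint ranges: [-149.61, 149.61], [-58.7, 133.49], [1.44, 155.28], [-77.14, 257.14], [18.33, 153.61], [-166.67, 166.67]. Speed limits (degrees/s): [147.25, 147.25, 180, 180, 180, 180].

INTERFACE

Orientations are given as a 3x3 rotation matrix whose columns are the frame's x, y, z axes.
In Python, from workcell import telemetry, eyes, workorder gives the robot as it stands.
- The arm moves only by the tool drive_tool, never from a script. Its argument "steps" is a list of rows, each a list of 3 entries, a list of its own where there are three numbers: the shift along the world's x, y, z in cm, then the turn, a rotation vector about the world's x, y, z in degrees, then the closure, from 0 (fully open) to 1 (shut). A call has 1 to 8 rows; each row shifts and turns the commanded pose from where the row before left it; what a row does not reach is not made up. A row lasts 1/12 s, in which the tool goes at most 41.7 mm and 7.16 degrees, less where a joint would pass 70% of its speed; a pose out of reach is approached as far as the arm can. A call with a gripper value outside its range is refused whole. The fingers move at their own pace and stop on an object; "squeeze" is the grip in N (left out, the last holds). Time passes only in rows, so rows that do not move let the fingers close. It gives the time, the measured TCP pose, the force, the opening and the grip force at its end, in the units of the state.
- telemetry.observe(): the state, without advancing time (a new reading comes with each control period).
- eyes.snapshot(name): name is "scene" or "top" or "wrist"; returns the picture (400x640x3 uint8, red, green, blue); there is no depth.
- eyes.get_calibration(name): a dict with "fx", "fy", "cx", "cy" (pixels), "rvec" (rotation vector, rad) and "tvec" (3), from world to camera coordinates, as OpenCV has them. Camera axes: x right, y down, z forward; pixel columns grow to the right and rows downward; lengths in m; the calibration is good to about 2 mm. A picture is of the moment at which its call begins: read the wrist's pose just before it. get_calibration takes no time and is no camera call; for the wrist camera it gives the pose at the moment of the call.
- workorder.sign_off(): hands the job in; it is judged then, once.
Trained networks look in the newest picture that a camera, given by its name, has taken for a name from the list of things; names that differ only in an ending like _2 or _b are one class to them, and where a whole thing is asked for, a point or a joint stands for the part that bears it (a point fixed in the world has none). Each returns a list of dicts, best first, with "score" (0 to 1); they miss things now and then, are a little off and sometimes report something else, mostly with a low value. They report only what shows in the picture. A call takes as long as a camera call. They do not tell look-alikes from the thing itself.
- eyes.find_in(camera, name): "extent" ([left, top, right, bottom] in pixels, round what is visible of it).
- eyes.regions_of(camera, name): "region" (400x640 bool, what is visible of it) and "extent" ([left, top, right, bottom] in pixels, round what is visible of it).
- eyes.pinpoint(camera, name): "position" ([row, column] in pixels: a listed point, or the origin of a listed thing).
The state is a dict: "t": time; "joints": joint angles; "qd": joint speeds; "joint_efforts": joint torques, N m; "ee_pos": TCP position; "tcp_rot": TCP orientation; "contact_force": force on the tool from outside, world axes, zero at the start; "wrist_torque": the same for the moment, N m; "grip_width": opening from 0.0 (shut) to 1.0 (fully open); "grip_force": force on a finger pad.
Only numpy, scipy, OpenCV 4.12 (cv2) and the standard library are available. Lean on these libraries where they do the work, as an engineer would, in place of code of your own. Each camera call takes 0.05 s, during which the arm holds its last target. There are 200 camera calls.

## Working session

There is one attempt and no reset: what is moved stays moved. The work goes in short steps, Python scripts to look and compute and a tool call to move; the robot and the scene stay as the last step left them, time stands still between calls to the robot, and variables do not carry over. Pictures are saved under pics/ and viewed, at most 14 in all, crops included, and the job is handed in when it is done.

Besides the shell and the picture viewer there is one more tool, called after ">>>" as name([rows], argument=value, ...), one row to a line, values as JSON. drive_tool: Moves the arm, as the interface text tells. Its arguments: {"type":"object","properties":{"steps":{"type":"array"},"squeeze":{"type":"number"}},"required":["steps"]}

```bash
ls; mkdir -p pics; cat > h.py <<'E'
import numpy as np,cv2
from workcell import telemetry,eyes,workorder
def snap(c,f=None):
    im=eyes.snapshot(c)
    if f: cv2.imwrite('pics/'+f,cv2.cvtColor(np.asarray(im),cv2.COLOR_RGB2BGR))
    return im
def cal(c):
    k=eyes.get_calibration(c);R=cv2.Rodrigues(np.array(k['rvec'],float))[0];return k,R,np.array(k['tvec'],float).ravel()
def ray(c,u,v,z,C=None):
    k,R,t=C or cal(c);d=R.T@np.array([(u-k['cx'])/k['fx'],(v-k['cy'])/k['fy'],1]);o=-R.T@t
    return o+d*(z-o[2])/d[2]
def proj(c,P,C=None):
    k,R,t=C or cal(c);p=np.atleast_2d(P)@R.T+t
    return np.c_[k['fx']*p[:,0]/p[:,2]+k['cx'],k['fy']*p[:,1]/p[:,2]+k['cy']]
E
python3 - <<'E'
from h import *
np.set_printoptions(precision=4,suppress=True)
for c in ('top','scene'):
    snap(c,c+'0.png');C=cal(c);print(c,'cam',-C[1].T@C[2],C[0]['fx'])
    for n in ['rack','tip_box','logbook','oil_bottle','medium_bottle','dropper_bottle','tally_counter','spare_eyepiece']:
        for r in eyes.pinpoint(c,n)[:3]:
            if r['score']>.2: print(n,round(r['score'],2),np.round(r['position']),ray(c,r['position'][1],r['position'][0],0,C)[:2])
E
```

```text
pics
top cam [ 0.41   -0.0128  0.9253] 385.7138079559616
rack 0.65 [188. 380.] [ 0.5866 -0.1326]
tip_box 0.73 [189. 382.] [ 0.5865 -0.1384]
tip_box 0.65 [240. 295.] [0.4557 0.0693]
logbook 0.92 [201. 461.] [ 0.5599 -0.3266]
oil_bottle 0.75 [252. 194.] [0.4209 0.3084]
medium_bottle 0.85 [210. 215.] [0.5226 0.2677]
dropper_bottle 0.43 [244. 350.] [ 0.4506 -0.0618]
tally_counter 0.63 [134. 420.] [ 0.7274 -0.2308]
tally_counter 0.56 [255. 412.] [ 0.4288 -0.2092]
spare_eyepiece 0.85 [261. 235.] [0.4033 0.2098]
spare_eyepiece 0.24 [200. 457.] [ 0.5644 -0.3188]
scene cam [-0.1613  0.826   0.8104] 510.9518825934536
rack 0.61 [195. 355.] [ 0.5886 -0.122 ]
tip_box 0.64 [249. 343.] [0.4593 0.0822]
logbook 0.84 [171. 404.] [ 0.5621 -0.3231]
oil_bottle 0.87 [306. 285.] [0.4272 0.3113]
medium_bottle 0.72 [275. 271.] [0.5227 0.2657]
dropper_bottle 0.74 [222. 383.] [ 0.4511 -0.0708]
dropper_bottle 0.56 [205. 419.] [ 0.4246 -0.1997]
tally_counter 0.77 [200. 417.] [ 0.4436 -0.2153]
tally_counter 0.68 [163. 346.] [ 0.7225 -0.2381]
spare_eyepiece 0.6 [284. 324.] [0.4114 0.2033]
spare_eyepiece 0.52 [203. 420.] [ 0.4281 -0.2095]
```

View pics/top0.png

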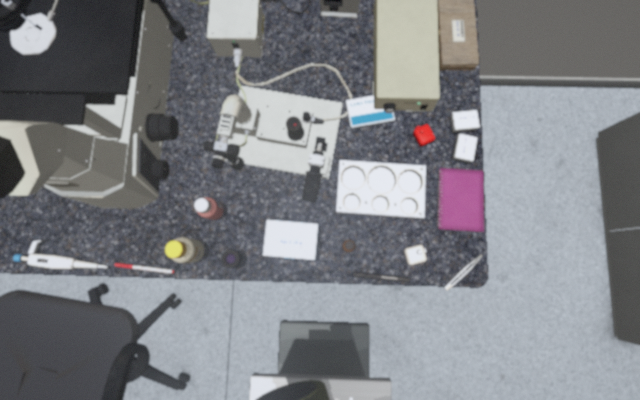

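View pics/scene0.png

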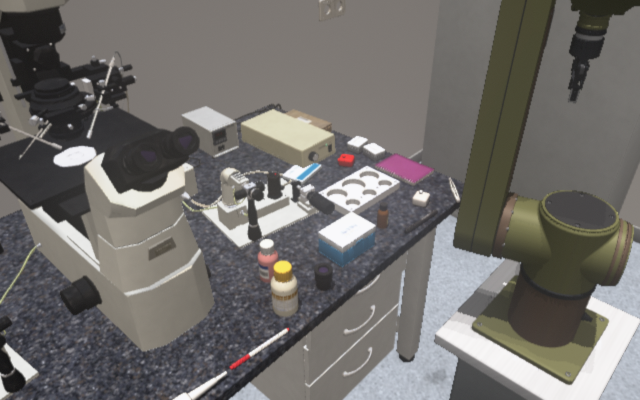

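The top view shows the rack at about (380,190), the tip box on its +y side at (292,240) and the logbook at (461,200). The bottles are at (207,207) and (182,250), the dropper is at (347,246), and the cream tally is at (415,255). The red one at (425,134) is the look-alike. I'll refine the rack, logbook and tally poses and check the height of the black manipulator near the rack.

```bash
cat > m.py <<'E'
from h import *
from scipy.optimize import least_squares
np.set_printoptions(precision=4,suppress=True)
s=telemetry.observe();print(s['t'],s['ee_pos'],s['tcp_rot'],s['joints'])
def rect(c,n,z,near=None):
    C=cal(c)
    for r in eyes.regions_of(c,n)[:3]:
        if r['score']<.3: continue
        ys,xs=np.nonzero(r['region'])
        P=np.array([ray(c,x,y,z,C)[:2] for x,y in zip(xs,ys)])
        (cx,cy),(w,h),a=cv2.minAreaRect((P*1000).astype(np.float32))
        print(c,n,round(r['score'],2),'ctr',round(cx,1),round(cy,1),'wh',round(w,1),round(h,1),'ang',round(a,1),'med',P.mean(0))
for c in('top','scene'):
    snap(c)
    rect(c,'rack',.024);rect(c,'logbook',.011);rect(c,'tally_counter',.026)
    rect(c,'tip_box',.062)
A=cal('top');B=cal('scene')
def tri(p,q):
    f=lambda X:np.r_[proj('top',X,A)[0]-p,proj('scene',X,B)[0]-q]
    return least_squares(f,[.55,0,.05]).x
print('manip tip',tri((309,199),(331,210)))
import cv2 as cv
a=cv.imread('pics/top0.png')[100:300,180:500];b=cv.imread('pics/scene0.png')[140:320,210:450]
cv.imwrite('pics/crop0.png',np.vstack([cv.resize(a,(640,400)),np.pad(cv.resize(b,(265,199)),((0,0),(0,375),(0,0)))]))
cv.imwrite('pics/crop1.png',cv.resize(b,(800,600),interpolation=cv.INTER_CUBIC))
E
python3 m.py
```

```text
0.9 [ 0.2313 -0.6075  0.2313] [[ 0.9346  0.3558  0.    ]
 [ 0.3558 -0.9346  0.    ]
 [ 0.     -0.     -1.    ]] [-73.889    7.093   94.5559   0.0004  78.3524  -4.7331]
top rack 0.85 ctr 582.8 -132.6 wh 206.0 130.0 ang 88.2 med [ 0.5828 -0.1326]
top logbook 0.69 ctr 565.4 -323.3 wh 110.0 151.7 ang 87.6 med [ 0.5642 -0.3234]
top logbook 0.64 ctr 431.9 -215.9 wh 40.9 48.3 ang 18.0 med [ 0.4316 -0.2147]
top tally_counter 0.85 ctr 429.7 -211.1 wh 40.6 48.7 ang 12.8 med [ 0.4301 -0.2107]
top tally_counter 0.54 ctr 717.7 -234.0 wh 50.0 44.8 ang 22.7 med [ 0.717  -0.2339]
top tip_box 0.87 ctr 455.2 73.2 wh 117.6 80.6 ang 87.5 med [0.4549 0.0728]
scene rack 0.83 ctr 576.0 -123.3 wh 232.8 153.6 ang 86.4 med [ 0.5727 -0.1245]
scene logbook 0.98 ctr 562.0 -319.9 wh 129.7 162.2 ang 87.6 med [ 0.5588 -0.3187]
scene logbook 0.73 ctr 585.7 -136.6 wh 236.4 150.6 ang 87.4 med [ 0.5832 -0.1383]
scene tally_counter 0.63 ctr 421.9 -199.9 wh 42.3 74.8 ang 19.4 med [ 0.4212 -0.1975]
scene tally_counter 0.56 ctr 707.4 -220.9 wh 49.0 73.3 ang 39.6 med [ 0.7071 -0.2228]
manip tip [0.5458 0.0346 0.0516]
```

View pics/crop1.png

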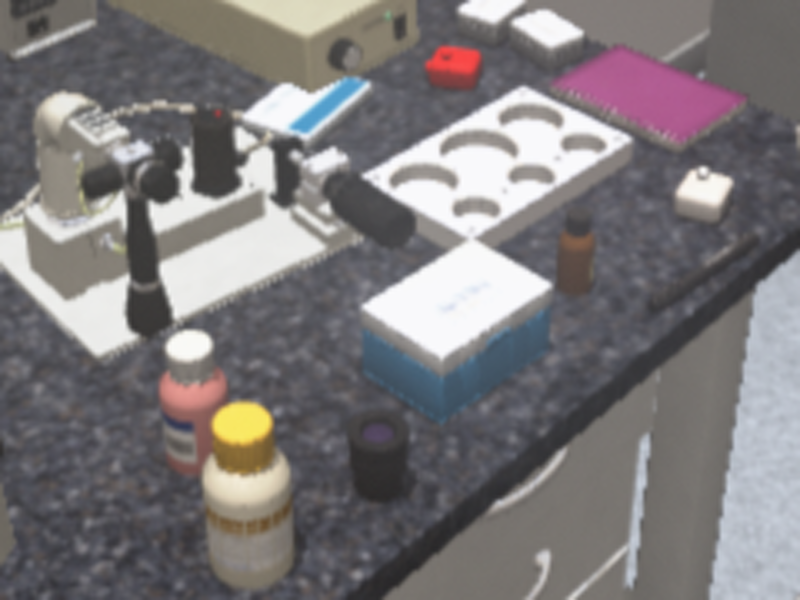

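The manipulator beside the rack is low, about 5–9 cm, so there's room. I'll move over the rack first and turn the tool so the fingers close along x.

>>> drive_tool([
  [[1.7,3.0,0.3],[0,0,6.92],0],
  [[1.7,3.0,0.3],[0,0,6.92],0],
  [[1.7,3.0,0.3],[0,0,6.92],0],
  [[1.7,3.0,0.3],[0,0,6.92],0],
  [[1.7,3.0,0.3],[0,0,6.92],0],
  [[1.7,3.0,0.3],[0,0,6.92],0],
  [[1.7,3.0,0.3],[0,0,6.92],0],
  [[1.7,3.0,0.3],[0,0,6.92],0],
], squeeze=30)

```text
t: 2.07
ee_pos: [0.3678, -0.3659, 0.2556]
tcp_rot: [[0.233, 0.972, 0.0], [0.972, -0.233, -0.0], [-0.0, 0.0, -1.0]]
contact_force: [1.0, -1.0, -0.0]
grip_width: 0.997
grip_force: 0.0
```

>>> drive_tool([
  [[1.7,3.0,0.2],[0,0,6.92],0],
  [[1.7,3.0,0.2],[0,0,6.92],0],
  [[1.7,3.0,0.2],[0,0,0],0],
  [[1.7,3.0,0.2],[0,0,0],0],
  [[1.7,3.0,0.2],[0,0,0],0],
  [[1.7,3.0,0.2],[0,0,0],0],
  [[1.7,3.0,0.2],[0,0,0],0],
  [[1.7,3.0,0.2],[0,0,0],0],
])

```text
t: 2.73
ee_pos: [0.5038, -0.1258, 0.2718]
tcp_rot: [[-0.001, 1.0, 0.001], [1.0, 0.001, -0.0], [-0.0, 0.001, -1.0]]
contact_force: [0.7, 0.1, -0.7]
grip_width: 1.005
grip_force: 0.0
```

```bash
python3 - <<'E'
from h import *
np.set_printoptions(precision=4,suppress=True)
C=cal('wrist');im=snap('wrist','w1.png');print('cam',-C[1].T@C[2],C[1][2])
import math
c=np.array([.586,-.131]);th=-.031;R=np.array([[math.cos(th),-math.sin(th)],[math.sin(th),math.cos(th)]])
W=[(22.5,0,34),(22.5,68,29),(22.5,-68,29),(-36.5,-68,20),(-36.5,0,20),(-36.5,68,20)]
o=cv2.cvtColor(np.asarray(im),cv2.COLOR_RGB2BGR)
for x,y,r in W:
    q=[]
    for a in np.linspace(0,6.28,40): q.append([*(c+R@(np.array([x+r*math.cos(a),y+r*math.sin(a)])/1000)),.024])
    cv2.polylines(o,[proj('wrist',np.array(q),C).astype(np.int32)],True,(0,0,255),1)
cv2.imwrite('pics/w1o.png',o)
for n in('rack','dropper_bottle','tally_counter','logbook'):
    for r in eyes.pinpoint('wrist',n)[:2]: print(n,r['score'],ray('wrist',r['position'][1],r['position'][0],0,C)[:2])
E
```

```text
cam [ 0.5026 -0.0501  0.4141] [ 0.0008 -0.2985 -0.9544]
rack 0.89 [ 0.5837 -0.1332]
dropper_bottle 0.93 [ 0.4437 -0.0568]
tally_counter 0.92 [ 0.7207 -0.2408]
tally_counter 0.63 [ 0.4302 -0.2105]
logbook 0.58 [ 0.5649 -0.3183]
```

View pics/w1o.png

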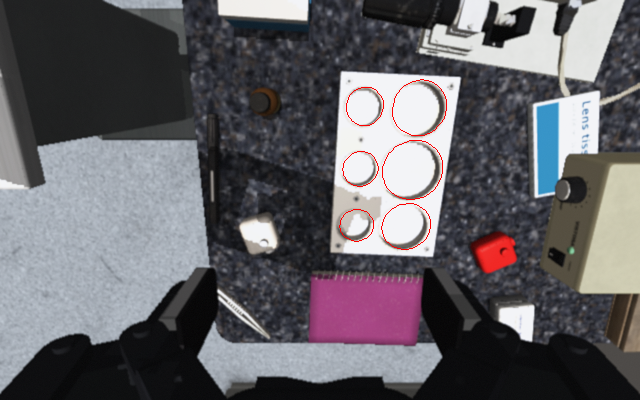

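The overlay circles match the wells to within about 2 mm: big well at (411,169), medium-side well at (417,108), corner well at (355,225). Now to the medium bottle.

>>> drive_tool([
  [[0.0,4.1,0],[0,0,0],0],
  [[0.0,4.1,0],[0,0,0],0],
  [[0.0,4.1,0],[0,0,0],0],
  [[0.2,4.1,0],[0,0,0],0],
  [[0.4,4.1,0],[0,0,0],0],
  [[0.4,4.1,0],[0,0,0],0],
  [[0.4,4.1,0],[0,0,0],0],
  [[0.4,4.1,0],[0,0,0],0],
])

```text
t: 3.65
ee_pos: [0.5214, 0.2009, 0.2714]
tcp_rot: [[0.002, 1.0, 0.001], [1.0, -0.002, -0.0], [-0.0, 0.001, -1.0]]
contact_force: [0.5, -0.2, 0.6]
grip_width: 1.003
grip_force: 0.0
```

```bash
python3 - <<'E'
from h import *
np.set_printoptions(precision=4,suppress=True)
C=cal('wrist');im=snap('wrist','w2.png');print(telemetry.observe()['ee_pos'],-C[1].T@C[2])
H={'medium_bottle':(.098,),'oil_bottle':(.118,),'spare_eyepiece':(.052,)}
o=cv2.cvtColor(np.asarray(im),cv2.COLOR_RGB2BGR)
for n in H:
    for r in eyes.pinpoint('wrist',n)[:1]: print(n,r['score'],r['position'],ray('wrist',r['position'][1],r['position'][0],0,C)[:2])
    for r in eyes.regions_of('wrist',n)[:1]:
        print(r['score'],r['extent'])
        o[r['region']]=o[r['region']]//2+[0,90,0]
def cyl(x,y,rz):
    for r,z in rz:
        q=np.array([[x+r*np.cos(a),y+r*np.sin(a),z] for a in np.linspace(0,6.28,40)])
        cv2.polylines(o,[proj('wrist',q,C).astype(np.int32)],True,(255,255,0),1)
cyl(.523,.267,[(.023,0),(.023,.06)]);cyl(.424,.310,[(.0275,0),(.0275,.07)]);cyl(.407,.207,[(.0205,0),(.0205,.052)])
cv2.imwrite('pics/w2o.png',o)
E
```

```text
[0.5213 0.2071 0.2712] [0.5204 0.2766 0.4138]
medium_bottle 0.89 [102.3, 322.6] [0.5243 0.2688]
0.75 [300.5, 79.0, 345.9, 125.4]
oil_bottle 0.71 [59.6, 233.0] [0.4261 0.3139]
0.75 [173.5, 17.0, 255.8, 86.8]
spare_eyepiece 0.8 [156.0, 225.8] [0.4097 0.208 ]
0.84 [189.0, 139.1, 238.0, 178.7]
```

View pics/w2o.png

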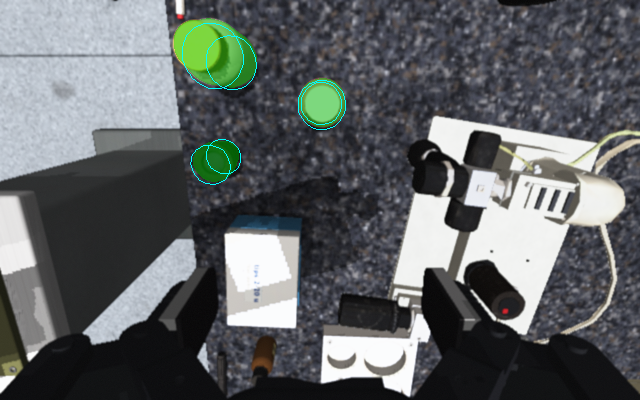

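>>> drive_tool([
  [[0.1,3.35,0],[0,0,0],0],
  [[0.1,3.35,0],[0,0,0],0],
  [[0,0,0],[0,0,0],0],
  [[0,0,-3.0],[0,0,0],0],
  [[0,0,-3.0],[0,0,0],0],
  [[0,0,-3.0],[0,0,0],0],
  [[0,0,-3.0],[0,0,0],0],
  [[0,0,0],[0,0,0],0],
])

```text
t: 4.67
ee_pos: [0.5194, 0.264, 0.144]
tcp_rot: [[0.002, 1.0, -0.012], [1.0, -0.002, -0.005], [-0.005, -0.012, -1.0]]
contact_force: [-1.3, -1.0, -1.7]
grip_width: 1.0
grip_force: 0.0
```

>>> drive_tool([
  [[0,0,0],[0,0,0],0],
  [[0,0,-3.0],[0,0,0],0],
  [[0,0,-3.0],[0,0,0],0],
  [[0,0,-2.5],[0,0,0],0],
  [[0,0,-2.0],[0,0,0],0],
  [[0,0,-1.3],[0,0,0],0],
  [[0,0,0],[0,0,0],0],
  [[0,0,0],[0,0,0],0],
])

```text
t: 5.33
ee_pos: [0.5245, 0.2676, 0.035]
tcp_rot: [[-0.0, 1.0, 0.002], [1.0, 0.0, 0.001], [0.001, 0.002, -1.0]]
contact_force: [0.0, 0.2, 0.7]
grip_width: 1.002
grip_force: 0.0
```

>>> drive_tool([
  [[0,0,0],[0,0,0],0.3],
  [[0,0,0],[0,0,0],0.5],
  [[0,0,0],[0,0,0],0.8],
  [[0,0,0],[0,0,0],0.8],
  [[0,0,0],[0,0,0],0.8],
  [[0,0,0],[0,0,0],0.8],
  [[0,0,0],[0,0,0],0.8],
  [[0,0,0],[0,0,0],0.8],
], squeeze=30)

```text
t: 6.0
ee_pos: [0.5244, 0.268, 0.0351]
tcp_rot: [[-0.001, 1.0, 0.002], [1.0, 0.001, 0.001], [0.001, 0.002, -1.0]]
contact_force: [-1.1, -0.1, 5.3]
grip_width: 0.531
grip_force: 31.1
```

>>> drive_tool([
  [[0,0,1.0],[0,0,0],0.8],
  [[0,0,2.0],[0,0,0],0.8],
  [[0,0,3.0],[0,0,0],0.8],
  [[0,0,3.0],[0,0,0],0.8],
  [[0,0,3.0],[0,0,0],0.8],
  [[0,0,3.0],[0,0,0],0.8],
  [[0,0,2.0],[0,0,0],0.8],
  [[0,0,0],[0,0,0],0.8],
])

```text
t: 6.67
ee_pos: [0.5258, 0.2686, 0.2101]
tcp_rot: [[-0.001, 1.0, 0.01], [1.0, 0.001, 0.004], [0.004, 0.01, -1.0]]
contact_force: [0.9, -0.1, -0.4]
grip_width: 0.534
grip_force: 30.9
```

>>> drive_tool([
  [[0.86,-3.0,0],[0,0,0],0.8],
  [[0.86,-3.0,0],[0,0,0],0.8],
  [[0.86,-3.0,0],[0,0,0],0.8],
  [[0.86,-3.0,0],[0,0,0],0.8],
  [[0.86,-3.0,0],[0,0,0],0.8],
  [[0.86,-3.0,0],[0,0,0],0.8],
  [[0.86,-3.0,0],[0,0,0],0.8],
  [[0.86,-3.0,0],[0,0,0],0.8],
])

```text
t: 7.33
ee_pos: [0.5913, 0.0261, 0.2016]
tcp_rot: [[-0.001, 1.0, -0.003], [1.0, 0.001, 0.0], [0.0, -0.003, -1.0]]
contact_force: [-0.3, -0.0, 0.2]
grip_width: 0.53
grip_force: 30.9
```

>>> drive_tool([
  [[0.86,-3.0,0],[0,0,0],0.8],
  [[0.86,-3.0,0],[0,0,0],0.8],
  [[0,-2.0,0],[0,0,0],0.8],
  [[0,-1.2,0],[0,0,0],0.8],
  [[0,0,0],[0,0,0],0.8],
  [[0,0,-3],[0,0,0],0.8],
  [[0,0,-3],[0,0,0],0.8],
  [[0,0,0],[0,0,0],0.8],
])

```text
t: 8.0
ee_pos: [0.6045, -0.0623, 0.1358]
tcp_rot: [[-0.002, 1.0, -0.012], [1.0, 0.002, 0.003], [0.003, -0.012, -1.0]]
contact_force: [-1.9, 0.3, -3.3]
grip_width: 0.53
grip_force: 31.1
```

```bash
python3 - <<'E'
from h import *
np.set_printoptions(precision=4,suppress=True)
C=cal('wrist');im=snap('wrist','w3.png');print(telemetry.observe()['ee_pos'],-C[1].T@C[2])
S=[snap('scene'),snap('top')]
print([(r['score'],r['position']) for r in eyes.pinpoint('scene','medium_bottle')[:1]],proj('scene',[.6096,-.0647,.11]))
o=cv2.cvtColor(np.asarray(im),cv2.COLOR_RGB2BGR)
s=cv2.cvtColor(np.asarray(S[0]),cv2.COLOR_RGB2BGR)
import math
c=np.array([.585,-.132]);th=-.031;R=np.array([[math.cos(th),-math.sin(th)],[math.sin(th),math.cos(th)]])
for x,y,r in [(22.5,0,34),(22.5,68,29),(22.5,-68,29),(-36.5,-68,20),(-36.5,0,20),(-36.5,68,20)]:
    q=np.array([[*(c+R@(np.array([x+r*math.cos(a),y+r*math.sin(a)])/1000)),.024] for a in np.linspace(0,6.28,40)])
    cv2.polylines(o,[proj('wrist',q,C).astype(np.int32)],True,(0,0,255),1)
    cv2.polylines(s,[proj('scene',q).astype(np.int32)],True,(0,0,255),1)
cv2.imwrite('pics/w3o.png',np.hstack([cv2.resize(o,(448,280)),cv2.resize(s[100:260,270:470],(350,280))]))
E
```

```text
[ 0.6059 -0.0626  0.1387] [0.6051 0.0129 0.2784]
[(0.73, [171.9, 337.2])] [[336.6679 166.6185]]
```

View pics/w3o.png

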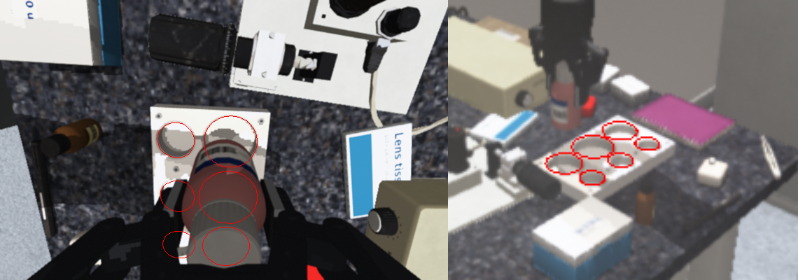

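>>> drive_tool([
  [[0,0,0],[0,0,0],0.8],
  [[0,0,-2],[0,0,0],0.8],
  [[0,0,-2],[0,0,0],0.8],
  [[0,0,-2],[0,0,0],0.8],
  [[0,0,-1.5],[0,0,0],0.8],
  [[0,0,0],[0,0,0],0.8],
  [[0,0,0],[0,0,0],0.8],
  [[0,0,-1.0],[0,0,0],0.8],
])

```text
t: 8.87
ee_pos: [0.6126, -0.065, 0.0626]
tcp_rot: [[-0.001, 1.0, 0.008], [1.0, 0.001, -0.002], [-0.002, 0.008, -1.0]]
contact_force: [0.8, -0.3, -0.2]
grip_width: 0.535
grip_force: 31.2
```

>>> drive_tool([
  [[0,0,-1.0],[0,0,0],0.8],
  [[0,0,-0.5],[0,0,0],0.8],
  [[0,0,-0.4],[0,0,0],0.8],
  [[0,0,0],[0,0,0],0.8],
  [[0,0,0],[0,0,0],0.8],
  [[0,0,0],[0,0,0],0.8],
])

```text
t: 9.37
ee_pos: [0.6093, -0.0645, 0.0393]
tcp_rot: [[-0.001, 1.0, 0.0], [1.0, 0.001, -0.0], [-0.0, 0.0, -1.0]]
contact_force: [0.3, -0.1, -1.2]
grip_width: 0.529
grip_force: 31.3
```

>>> drive_tool([
  [[0,0,0],[0,0,0],0.3],
  [[0,0,0],[0,0,0],0],
  [[0,0,0],[0,0,0],0],
  [[0,0,0],[0,0,0],0],
  [[0,0,0],[0,0,0],0],
  [[0,0,0],[0,0,0],0],
  [[0,0,2],[0,0,0],0],
  [[0,0,3],[0,0,0],0],
])

```text
t: 10.03
ee_pos: [0.6062, -0.0639, 0.0858]
tcp_rot: [[-0.001, 1.0, -0.008], [1.0, 0.001, 0.002], [0.002, -0.008, -1.0]]
contact_force: [-0.7, 0.5, 0.1]
grip_width: 1.0
grip_force: 0.0
```

>>> drive_tool([
  [[0,0,3],[0,0,0],0],
  [[0,0,4],[0,0,0],0],
  [[0,0,4],[0,0,0],0],
  [[-1.0,1.0,3.5],[0,0,0],0],
  [[-1.4,3.5,0],[0,0,0],0],
  [[-1.4,3.5,0],[0,0,0],0],
  [[-1.4,3.5,0],[0,0,0],0],
  [[-1.4,3.5,0],[0,0,0],0],
])

```text
t: 10.7
ee_pos: [0.5425, 0.0867, 0.2348]
tcp_rot: [[0.0, 1.0, 0.001], [1.0, -0.0, 0.0], [0.0, 0.001, -1.0]]
contact_force: [-0.2, 0.8, -0.1]
grip_width: 1.001
grip_force: 0.0
```

```bash
python3 - <<'E'
from h import *
np.set_printoptions(precision=4,suppress=True)
for c in('scene','wrist'):
    C=cal(c);snap(c,c+'4.png')
    for n in('medium_bottle','oil_bottle'):
        print(c,n,[(r['score'],r['position'],ray(c,r['position'][1],r['position'][0],.004 if n[0]=='m' else 0,C)[:2]) for r in eyes.pinpoint(c,n)[:1]])
print(telemetry.observe()['ee_pos'])
E
```

```text
scene medium_bottle [(0.64, [199.6, 337.6], array([ 0.6062, -0.0661]))]
scene oil_bottle [(0.61, [169.5, 399.6], array([ 0.5756, -0.3197]))]
wrist medium_bottle []
wrist oil_bottle []
[0.5435 0.085  0.2344]
```

>>> drive_tool([
  [[-1.5,2.8,0],[0,0,0],0],
  [[-1.5,2.8,0],[0,0,0],0],
  [[-1.5,2.8,0],[0,0,0],0],
  [[-1.5,2.8,0],[0,0,0],0],
  [[-1.5,2.8,0],[0,0,0],0],
  [[-1.5,2.8,0],[0,0,0],0],
  [[-1.5,2.8,0],[0,0,0],0],
  [[-1.3,2.9,0],[0,0,0],0],
])

```text
t: 11.67
ee_pos: [0.4253, 0.3107, 0.2344]
tcp_rot: [[0.002, 1.0, 0.0], [1.0, -0.002, -0.0], [-0.0, 0.0, -1.0]]
contact_force: [0.4, 0.1, -0.1]
grip_width: 1.0
grip_force: 0.0
```

>>> drive_tool([
  [[0,0,0],[0,0,0],0],
  [[0,0,-1],[0,0,0],0],
  [[0,0,-3],[0,0,0],0],
  [[0,0,-3],[0,0,0],0],
  [[0,0,-2],[0,0,0],0],
  [[0,0,0],[0,0,0],0],
  [[0,0,0],[0,0,0],0],
  [[0,0,0],[0,0,0],0],
])

```text
t: 12.33
ee_pos: [0.4266, 0.31, 0.1454]
tcp_rot: [[0.001, 1.0, 0.001], [1.0, -0.001, 0.001], [0.001, 0.001, -1.0]]
contact_force: [0.8, 0.6, -0.3]
grip_width: 1.0
grip_force: 0.0
```

```bash
python3 - <<'E'
from h import *
np.set_printoptions(precision=4,suppress=True)
c='wrist';C=cal(c);snap(c,c+'5.png');print(telemetry.observe()['ee_pos'])
for n in('medium_bottle','oil_bottle'):
        print(c,n,[(r['score'],r['position'],ray(c,r['position'][1],r['position'][0],0,C)[:2]) for r in eyes.pinpoint(c,n)[:1]])
E
```

```text
[0.4269 0.3105 0.1462]
wrist medium_bottle []
wrist oil_bottle [(0.87, [183.9, 320.1], array([0.4264, 0.3143]))]
```

View pics/wrist5.png

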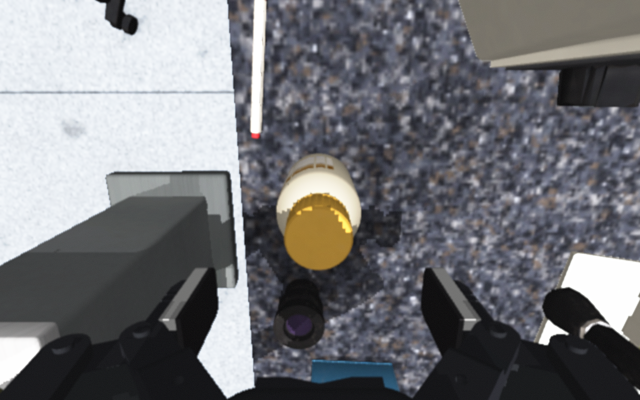

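The oil bottle is centred between the fingers, with its cap at (319,235). The eyepiece at (298,320) is clear of them. Going down to grip.

>>> drive_tool([
  [[0,0.2,-2],[0,0,0],0],
  [[0,0,-2.4],[0,0,0],0],
  [[0,0,-2],[0,0,0],0],
  [[0,0,-2],[0,0,0],0],
  [[0,0,-1],[0,0,0],0],
  [[0,0,0],[0,0,0],0],
  [[0,0,0],[0,0,0],0],
  [[0,0,0],[0,0,0],0],
])

```text
t: 13.15
ee_pos: [0.4265, 0.3133, 0.0521]
tcp_rot: [[-0.001, 1.0, 0.003], [1.0, 0.001, 0.002], [0.002, 0.003, -1.0]]
contact_force: [-0.2, -0.0, -0.5]
grip_width: 1.004
grip_force: 0.0
```

>>> drive_tool([
  [[0,0,0],[0,0,0],0.2],
  [[0,0,0],[0,0,0],0.5],
  [[0,0,0],[0,0,0],0.8],
  [[0,0,0],[0,0,0],0.8],
  [[0,0,0],[0,0,0],0.8],
  [[0,0,0],[0,0,0],0.8],
  [[0,0,0],[0,0,0],0.8],
  [[0,0,0],[0,0,0],0.8],
], squeeze=35)

```text
t: 13.82
ee_pos: [0.4262, 0.3131, 0.0517]
tcp_rot: [[-0.001, 1.0, 0.002], [1.0, 0.001, 0.001], [0.001, 0.002, -1.0]]
contact_force: [-0.9, -0.6, 6.9]
grip_width: 0.637
grip_force: 37.4
```

>>> drive_tool([
  [[0,0,1.0],[0,0,0],0.8],
  [[0,0,2.0],[0,0,0],0.8],
  [[0,0,3.0],[0,0,0],0.8],
  [[0,0,3.0],[0,0,0],0.8],
  [[0,0,3.0],[0,0,0],0.8],
  [[0,0,3.0],[0,0,0],0.8],
  [[0,0,3.0],[0,0,0],0.8],
  [[0,0,1.0],[0,0,0],0.8],
])

```text
t: 14.48
ee_pos: [0.4267, 0.3134, 0.2457]
tcp_rot: [[-0.001, 1.0, 0.006], [1.0, 0.001, 0.004], [0.004, 0.006, -1.0]]
contact_force: [1.8, 0.9, -0.4]
grip_width: 0.633
grip_force: 37.6
```

>>> drive_tool([
  [[1.0,-2.4,0],[0,0,0],0.8],
  [[1.2,-3.0,0],[0,0,0],0.8],
  [[1.2,-3.0,0],[0,0,0],0.8],
  [[1.2,-3.0,0],[0,0,0],0.8],
  [[1.2,-3.0,0],[0,0,0],0.8],
  [[1.2,-3.0,0],[0,0,0],0.8],
  [[1.2,-3.0,0],[0,0,0],0.8],
  [[1.2,-3.0,0],[0,0,0],0.8],
])

```text
t: 15.15
ee_pos: [0.5187, 0.077, 0.2386]
tcp_rot: [[-0.001, 1.0, -0.002], [1.0, 0.001, -0.0], [-0.0, -0.002, -1.0]]
contact_force: [-0.2, 1.1, -1.0]
grip_width: 0.632
grip_force: 37.6
```

>>> drive_tool([
  [[1.4,-3.0,0],[0,0,0],0.8],
  [[1.4,-3.0,0],[0,0,0],0.8],
  [[1.4,-3.0,0],[0,0,0],0.8],
  [[1.4,-3.0,0],[0,0,0],0.8],
  [[1.4,-3.0,0],[0,0,0],0.8],
  [[1.2,-3.0,0],[0,0,0],0.8],
  [[0.6,-2.2,0],[0,0,0],0.8],
  [[0,-1.0,0],[0,0,0],0.8],
])

```text
t: 15.82
ee_pos: [0.6071, -0.1361, 0.2381]
tcp_rot: [[0.002, 1.0, -0.003], [1.0, -0.002, 0.0], [0.0, -0.003, -1.0]]
contact_force: [-0.3, -0.3, -1.6]
grip_width: 0.635
grip_force: 37.6
```

>>> drive_tool([
  [[0,0,0],[0,0,0],0.8],
  [[0,0,0],[0,0,0],0.8],
  [[0,0,-2],[0,0,0],0.8],
  [[0,0,-3],[0,0,0],0.8],
  [[0,0,-2],[0,0,0],0.8],
  [[0,0,0],[0,0,0],0.8],
  [[0,0,0],[0,0,0],0.8],
  [[0,0,0],[0,0,0],0.8],
])

```text
t: 16.48
ee_pos: [0.6079, -0.1326, 0.172]
tcp_rot: [[-0.002, 1.0, 0.002], [1.0, 0.002, -0.0], [-0.0, 0.002, -1.0]]
contact_force: [-0.3, 0.4, -1.3]
grip_width: 0.632
grip_force: 37.5
```

```bash
python3 - <<'E'
from h import *
np.set_printoptions(precision=4,suppress=True)
p=telemetry.observe()['ee_pos'];print(p)
out=[]
for c in('wrist','scene'):
    C=cal(c);o=cv2.cvtColor(np.asarray(snap(c)),cv2.COLOR_RGB2BGR)
    def ring(x,y,r,z,k):
        q=np.array([[x+r*np.cos(a),y+r*np.sin(a),z] for a in np.linspace(0,6.28,40)]);cv2.polylines(o,[proj(c,q,C).astype(np.int32)],True,k,1)
    ring(.6075,-.1327,.034,.024,(0,0,255));ring(.6096,-.0647,.023,.075,(255,255,0));ring(p[0],p[1],.0275,p[2]-.0515,(0,255,0));ring(p[0],p[1],.0275,p[2]-.0515+.07,(0,255,0))
    out.append(o)
cv2.imwrite('pics/w6o.png',np.hstack([cv2.resize(out[0],(448,280)),cv2.resize(out[1][80:240,270:470],(350,280))]))
E
```

```text
[ 0.6079 -0.1326  0.172 ]
```

View pics/w6o.png

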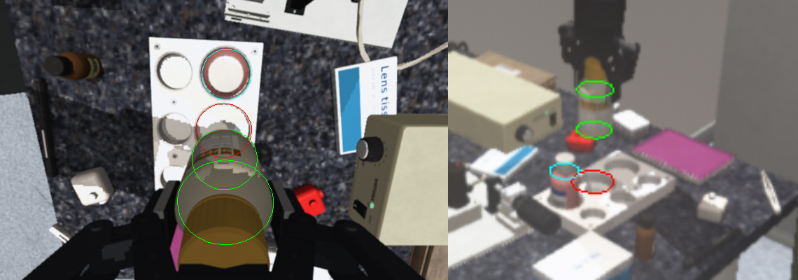

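The medium bottle stands in its well, and the oil bottle is lined up over the middle well. Lowering.

>>> drive_tool([
  [[0,0,-2],[0,0,0],0.8],
  [[0,0,-3],[0,0,0],0.8],
  [[0,0,-2.6],[0,0,0],0.8],
  [[0,0,-1],[0,0,0],0.8],
  [[0,0,0],[0,0,0],0.8],
  [[0,0,0],[0,0,0],0.8],
  [[0,0,-1],[0,0,0],0.8],
  [[0,0,-1],[0,0,0],0.8],
])

```text
t: 17.25
ee_pos: [0.6097, -0.1342, 0.0672]
tcp_rot: [[-0.001, 1.0, 0.006], [1.0, 0.001, -0.002], [-0.002, 0.006, -1.0]]
contact_force: [-0.2, 0.0, -1.1]
grip_width: 0.633
grip_force: 37.6
```

>>> drive_tool([
  [[0,0,-0.6],[0,0,0],0.8],
  [[0,0,-0.4],[0,0,0],0.8],
  [[0,0,0],[0,0,0],0.8],
  [[0,0,0],[0,0,0],0.8],
  [[0,0,0],[0,0,0],0.8],
  [[0,0,0],[0,0,0],0.8],
])

```text
t: 17.75
ee_pos: [0.6074, -0.1336, 0.0557]
tcp_rot: [[-0.001, 1.0, -0.0], [1.0, 0.001, -0.0], [-0.0, -0.0, -1.0]]
contact_force: [-4.2, 0.6, 5.5]
grip_width: 0.638
grip_force: 38.3
```

>>> drive_tool([
  [[0,0,0],[0,0,0],0.2],
  [[0,0,0],[0,0,0],0],
  [[0,0,0],[0,0,0],0],
  [[0,0,0],[0,0,0],0],
  [[0,0,0],[0,0,0],0],
  [[0,0,0],[0,0,0],0],
  [[0,0,2],[0,0,0],0],
  [[0,0,3],[0,0,0],0],
])

```text
t: 18.42
ee_pos: [0.6043, -0.1326, 0.1005]
tcp_rot: [[-0.001, 1.0, -0.008], [1.0, 0.001, 0.003], [0.003, -0.008, -1.0]]
contact_force: [0.0, -0.0, 0.1]
grip_width: 1.002
grip_force: 0.0
```

>>> drive_tool([
  [[0,0,3],[0,0,0],0],
  [[0,0,4],[0,0,0],0],
  [[0,0,2],[0,0,0],0],
  [[-3.0,0.5,0],[0,0,0],0],
  [[-3.0,0.5,0],[0,0,0],0],
  [[-3.0,0.5,0],[0,0,0],0],
  [[-3.5,1.0,0],[0,0,0],0],
  [[-3.4,0.5,0],[0,0,0],0],
])

```text
t: 19.08
ee_pos: [0.4467, -0.1028, 0.194]
tcp_rot: [[-0.001, 1.0, -0.0], [1.0, 0.001, 0.0], [0.0, -0.0, -1.0]]
contact_force: [-0.0, -0.4, 0.2]
grip_width: 1.0
grip_force: 0.0
```

>>> drive_tool([
  [[0,0,0],[0,0,0],0],
  [[0,0,0],[0,0,0],0],
  [[0,0,0],[0,0,0],0],
])

```text
t: 19.33
ee_pos: [0.4488, -0.1037, 0.195]
tcp_rot: [[-0.001, 1.0, 0.002], [1.0, 0.001, -0.001], [-0.001, 0.002, -1.0]]
contact_force: [0.0, -0.1, 0.3]
grip_width: 1.002
grip_force: 0.0
```

```bash
python3 - <<'E'
from h import *
np.set_printoptions(precision=4,suppress=True)
p=telemetry.observe()['ee_pos'];print(p)
for c in('wrist','scene'):
    C=cal(c);snap(c,c+'7.png')
    for n,z in(('dropper_bottle',0),('medium_bottle',.004),('oil_bottle',.004),('tally_counter',0)):
        print(c,n,[(round(r['score'],2),r['position'],ray(c,r['position'][1],r['position'][0],z,C)[:2]) for r in eyes.pinpoint(c,n)[:2]])
E
```

```text
[ 0.4488 -0.1037  0.195 ]
wrist dropper_bottle [(0.72, [126.2, 318.4], array([ 0.4472, -0.0559]))]
wrist medium_bottle [(0.81, [135.5, 491.1], array([ 0.6092, -0.0641]))]
wrist oil_bottle [(0.67, [204.1, 479.8], array([ 0.6079, -0.1315]))]
wrist tally_counter [(0.94, [276.0, 301.6], array([ 0.4291, -0.2138])), (0.76, [295.0, 571.6], array([ 0.725 , -0.2372]))]
scene dropper_bottle [(0.59, [225.8, 380.9], array([ 0.4464, -0.0546]))]
scene medium_bottle [(0.76, [200.7, 338.5], array([ 0.6008, -0.0637]))]
scene oil_bottle []
scene tally_counter [(0.65, [166.8, 348.6], array([ 0.7024, -0.2283])), (0.46, [200.9, 420.2], array([ 0.4342, -0.2191]))]
```

View pics/wrist7.png

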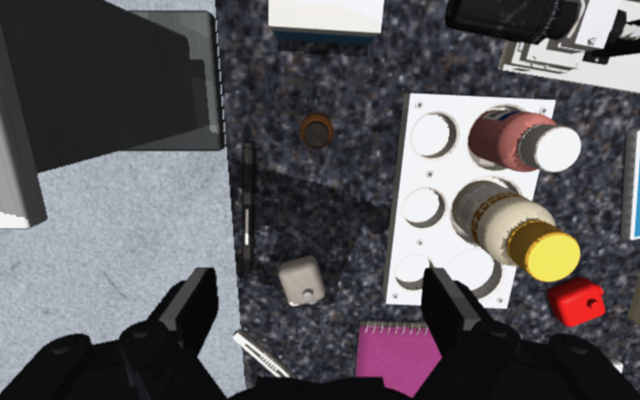

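Both bottles are seated in their wells, at about (505,140) and (500,215). The dropper is at (316,128). Descending on it.

>>> drive_tool([
  [[-0.1,2.3,0],[0,0,0],0],
  [[0,2.3,0],[0,0,0],0],
  [[0,0,-2],[0,0,0],0],
  [[0,0,-3],[0,0,0],0],
  [[0,0,-3],[0,0,0],0],
  [[0,0,-2],[0,0,0],0],
  [[0,0,0],[0,0,0],0],
  [[0,0,0],[0,0,0],0],
])

```text
t: 20.5
ee_pos: [0.4465, -0.0572, 0.0935]
tcp_rot: [[-0.001, 1.0, -0.003], [1.0, 0.001, 0.001], [0.001, -0.003, -1.0]]
contact_force: [-0.6, 0.2, -0.3]
grip_width: 1.0
grip_force: 0.0
```

>>> drive_tool([
  [[0,0,-2],[0,0,0],0],
  [[0,0,-2],[0,0,0],0],
  [[0,0,-2],[0,0,0],0],
  [[0,0,-1.2],[0,0,0],0],
  [[0,0,0],[0,0,0],0],
  [[0,0,0],[0,0,0],0],
  [[0,0,0],[0,0,0],0],
])

```text
t: 21.08
ee_pos: [0.4492, -0.0579, 0.0246]
tcp_rot: [[-0.001, 1.0, 0.004], [1.0, 0.001, -0.001], [-0.001, 0.004, -1.0]]
contact_force: [0.2, 0.1, -0.4]
grip_width: 1.002
grip_force: 0.0
```

>>> drive_tool([
  [[0,0,0],[0,0,0],0.3],
  [[0,0,0],[0,0,0],0.5],
  [[0,0,0],[0,0,0],0.7],
  [[0,0,0],[0,0,0],0.9],
  [[0,0,0],[0,0,0],0.9],
  [[0,0,0],[0,0,0],0.9],
  [[0,0,0],[0,0,0],0.9],
  [[0,0,0],[0,0,0],0.9],
], squeeze=22)

```text
t: 21.75
ee_pos: [0.4475, -0.0575, 0.0227]
tcp_rot: [[-0.001, 1.0, 0.0], [1.0, 0.001, -0.0], [-0.0, 0.0, -1.0]]
contact_force: [-2.1, -0.7, 4.1]
grip_width: 0.324
grip_force: 22.9
```

>>> drive_tool([
  [[0,0,2.0],[0,0,0],0.9],
  [[0,0,3.0],[0,0,0],0.9],
  [[0,0,3.0],[0,0,0],0.9],
  [[0,0,3.0],[0,0,0],0.9],
  [[0,0,1.0],[0,0,0],0.9],
  [[1.65,-2.4,0],[0,0,0],0.9],
  [[1.65,-2.4,0],[0,0,0],0.9],
  [[1.65,-2.4,0],[0,0,0],0.9],
])

```text
t: 22.42
ee_pos: [0.497, -0.13, 0.1417]
tcp_rot: [[-0.002, 1.0, 0.0], [1.0, 0.002, 0.0], [0.0, 0.0, -1.0]]
contact_force: [-0.1, 0.6, -0.6]
grip_width: 0.317
grip_force: 22.6
```

>>> drive_tool([
  [[1.65,-2.4,0],[0,0,0],0.9],
  [[1.65,-2.4,0],[0,0,0],0.9],
  [[1.6,-2.25,0],[0,0,0],0.9],
  [[0,0,0],[0,0,0],0.9],
  [[0,0,-2],[0,0,0],0.9],
  [[0,0,-3],[0,0,0],0.9],
  [[0,0,0],[0,0,0],0.9],
  [[0,0,0],[0,0,0],0.9],
])

```text
t: 23.08
ee_pos: [0.5434, -0.1986, 0.0893]
tcp_rot: [[-0.001, 1.0, -0.006], [1.0, 0.001, 0.003], [0.003, -0.006, -1.0]]
contact_force: [0.0, 0.5, -0.1]
grip_width: 0.32
grip_force: 22.6
```

```bash
python3 - <<'E'
from h import *
np.set_printoptions(precision=4,suppress=True)
p=telemetry.observe()['ee_pos'];print(p)
out=[]
for c in('wrist','scene'):
    C=cal(c);o=cv2.cvtColor(np.asarray(snap(c)),cv2.COLOR_RGB2BGR)
    print([(r['score'],r['position'],ray(c,r['position'][1],r['position'][0],p[2]-.0227,C)[:2]) for r in eyes.pinpoint(c,'dropper_bottle')[:1]])
    def ring(x,y,r,z,k):
        q=np.array([[x+r*np.cos(a),y+r*np.sin(a),z] for a in np.linspace(0,6.28,40)]);cv2.polylines(o,[proj(c,q,C).astype(np.int32)],True,k,1)
    ring(.5464,-.1989,.02,.024,(0,0,255));ring(p[0],p[1],.014,p[2]-.0227,(0,255,0));ring(p[0],p[1],.014,p[2]-.0227+.045,(0,255,0))
    out.append(o)
cv2.imwrite('pics/w8o.png',np.hstack([cv2.resize(out[0],(448,280)),cv2.resize(out[1][100:228,300:460],(350,280))]))
E
```

```text
[ 0.5434 -0.1986  0.0893]
[(0.82, [244.2, 314.4], array([ 0.5397, -0.1955]))]
[(0.51, [168.2, 385.3], array([ 0.5492, -0.2045]))]
```

View pics/w8o.png

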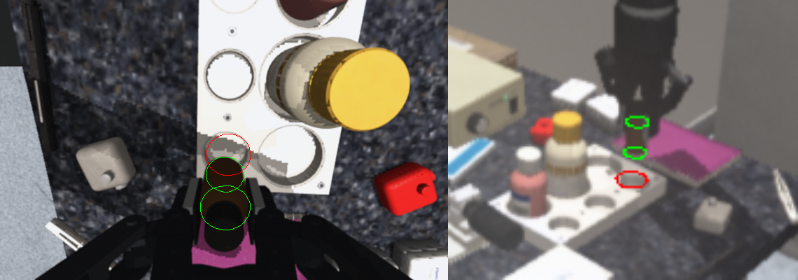

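>>> drive_tool([
  [[0,0,0],[0,0,0],0.9],
  [[0,0,-1.5],[0,0,0],0.9],
  [[0,0,-1.5],[0,0,0],0.9],
  [[0,0,0],[0,0,0],0.9],
  [[0,0,-1],[0,0,0],0.9],
  [[0,0,-1],[0,0,0],0.9],
  [[0,0,-1],[0,0,0],0.9],
  [[0,0,0],[0,0,0],0.9],
])

```text
t: 23.95
ee_pos: [0.5443, -0.1993, 0.0299]
tcp_rot: [[-0.001, 1.0, -0.004], [1.0, 0.001, 0.002], [0.002, -0.004, -1.0]]
contact_force: [-0.5, -0.1, -0.3]
grip_width: 0.32
grip_force: 22.6
```

>>> drive_tool([
  [[0,0,-0.5],[0,0,0],0.9],
  [[0,0,0],[0,0,0],0.9],
  [[0,0,0],[0,0,0],0.9],
  [[0,0,0],[0,0,0],0.9],
])

```text
t: 24.28
ee_pos: [0.546, -0.2001, 0.0277]
tcp_rot: [[-0.001, 1.0, 0.0], [1.0, 0.001, -0.0], [-0.0, 0.0, -1.0]]
contact_force: [0.5, 0.2, -0.6]
grip_width: 0.319
grip_force: 22.5
```

>>> drive_tool([
  [[0,0,-0.05],[0,0,0],0.6],
  [[0,0,0],[0,0,0],0.3],
  [[0,0,0],[0,0,0],0],
  [[0,0,0],[0,0,0],0],
  [[0,0,0],[0,0,0],0],
  [[0,0,0],[0,0,0],0],
  [[0,0,2],[0,0,0],0],
  [[0,0,3],[0,0,0],0],
])

```text
t: 24.95
ee_pos: [0.5429, -0.1986, 0.0735]
tcp_rot: [[-0.001, 1.0, -0.007], [1.0, 0.001, 0.004], [0.004, -0.007, -1.0]]
contact_force: [1.4, -0.4, -0.3]
grip_width: 1.0
grip_force: 0.0
```

>>> drive_tool([
  [[0,0,3],[0,0,0],0],
  [[0,0,4],[0,0,0],0],
  [[0,0,3],[0,0,0],0],
  [[-2.9,0.0,0],[0,0,0],0],
  [[-2.9,0.0,0],[0,0,0],0],
  [[-2.9,0.0,0],[0,0,0],0],
  [[-2.9,0.0,0],[0,0,0],0],
  [[0,0,0],[0,0,0],0],
])

```text
t: 25.62
ee_pos: [0.4259, -0.1993, 0.1759]
tcp_rot: [[0.001, 1.0, -0.003], [1.0, -0.001, 0.001], [0.001, -0.003, -1.0]]
contact_force: [1.2, 0.2, -1.3]
grip_width: 1.003
grip_force: 0.0
```

>>> drive_tool([
  [[0,0,0],[0,0,0],0],
  [[0,0,0],[0,0,0],0],
  [[0,0,0],[0,0,0],0],
])

```text
t: 25.87
ee_pos: [0.4306, -0.2001, 0.1772]
tcp_rot: [[-0.001, 1.0, 0.001], [1.0, 0.001, -0.0], [-0.0, 0.001, -1.0]]
contact_force: [-0.5, -0.3, -0.2]
grip_width: 0.997
grip_force: 0.0
```

```bash
python3 - <<'E'
from h import *
from scipy.optimize import minimize
np.set_printoptions(precision=4,suppress=True)
p=telemetry.observe()['ee_pos'];print(p)
c='wrist';C=cal(c);o=cv2.cvtColor(np.asarray(snap(c)),cv2.COLOR_RGB2BGR)
for n,z in(('tally_counter',0),('logbook',0),('dropper_bottle',.004),('oil_bottle',.004)):
    for r in eyes.pinpoint(c,n)[:2]: print(n,round(r['score'],2),r['position'],ray(c,r['position'][1],r['position'][0],z,C)[:2])
B=np.array([[x,y,z] for x in(-.02,.02) for y in(-.02,.024) for z in(0,.026)])
def hull(v):
    R=cv2.Rodrigues(np.array([0,0,v[2]]))[0]
    return cv2.convexHull(proj(c,B@R.T+[v[0],v[1],0],C).astype(np.float32))
for r in eyes.regions_of(c,'tally_counter')[:2]:
    m=r['region'].astype(np.uint8);ys,xs=np.nonzero(m);q=ray(c,xs.mean(),ys.mean(),.013,C)
    if q[0]>.55: continue
    def cost(v):
        k=np.zeros(m.shape,np.uint8);cv2.fillConvexPoly(k,np.round(hull(v)*16).astype(np.int32),1,shift=4)
        return -(k&m).sum()/(k|m).sum()
    best=min((minimize(cost,[q[0],q[1],a],method='Nelder-Mead',options=dict(initial_simplex=[[q[0],q[1],a],[q[0]+.006,q[1],a],[q[0],q[1]+.006,a],[q[0],q[1],a+.15]])) for a in np.linspace(-.5,.5,6)),key=lambda s:s.fun)
    print(r['score'],best.x,np.degrees(best.x[2]),best.fun)
    cv2.polylines(o,[np.round(hull(best.x)).astype(np.int32)],True,(0,0,255),1)
cv2.imwrite('pics/w9o.png',o)
E
```

```text
[ 0.4306 -0.2001  0.1772]
tally_counter 0.93 [193.5, 318.6] [ 0.429  -0.2132]
tally_counter 0.86 [218.5, 619.6] [ 0.7201 -0.238 ]
dropper_bottle 0.8 [177.1, 443.0] [ 0.5435 -0.1963]
oil_bottle 0.87 [105.8, 524.8] [ 0.6077 -0.1331]
0.57 [ 0.4793 -0.1626 -2.4   ] -137.50987083139754 0.0<stdin>:17: RuntimeWarning: overflow encountered in scalar negative
```

View pics/w9o.png

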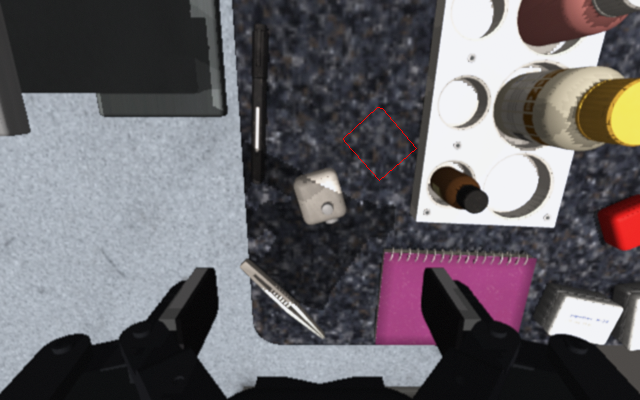

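The dropper is in the corner well at (455,185), and the tally is at (320,197). My fit overflowed in uint8, so I'll redo it.

```bash
cat > fit.py <<'E'
from h import *
from scipy.optimize import minimize
def fit(c,n,B,xlim,base=0.):
    C=cal(c);snap(c);out=[]
    def hull(v):
        R=cv2.Rodrigues(np.array([0,0,v[2]]))[0]
        return cv2.convexHull(proj(c,B@R.T+[v[0],v[1],base],C).astype(np.float32))
    for r in eyes.regions_of(c,n)[:3]:
        m=r['region'].astype(np.uint8);ys,xs=np.nonzero(m);q=ray(c,xs.mean(),ys.mean(),base+.013,C)
        if not xlim[0]<q[0]<xlim[1]: continue
        def cost(v):
            k=np.zeros(m.shape,np.uint8);cv2.fillConvexPoly(k,np.round(hull(v)*16).astype(np.int32),1,shift=4)
            return -float((k&m).sum())/float((k|m).sum())
        b=min((minimize(cost,[q[0],q[1],a],method='Nelder-Mead',options=dict(initial_simplex=[[q[0],q[1],a],[q[0]+.006,q[1],a],[q[0],q[1]+.006,a],[q[0],q[1],a+.15]])) for a in np.linspace(-.5,.5,6)),key=lambda s:s.fun)
        out.append((round(r['score'],2),b.x.round(4),round(np.degrees(b.x[2]),1),round(b.fun,3)))
    return out
box=lambda x0,x1,y0,y1,h:np.array([[x,y,z] for x in(x0,x1) for y in(y0,y1) for z in(0,h)])
T=box(-.02,.02,-.02,.024,.026);L=box(-.074,.074,-.054,.049,.011)
E
python3 - <<'E'
from fit import *
print(fit('wrist','tally_counter',T,(.3,.55)));print(fit('top','tally_counter',T,(.3,.55)))
print(fit('top','logbook',L,(.5,.65)));print(fit('scene','logbook',L,(.5,.65)))
im=cv2.imread('pics/w9o.png')[150:245,270:370];cv2.imwrite('pics/c9.png',cv2.resize(im,None,fx=4,fy=4))
E
```

```text
[(0.97, array([ 0.4312, -0.2142,  0.2424]), np.float64(13.9), np.float64(-0.877))]
[(0.84, array([ 0.434 , -0.214 ,  0.3556]), np.float64(20.4), np.float64(-0.724))]
[(0.8, array([ 0.6115, -0.3241, -0.0295]), np.float64(-1.7), np.float64(-0.548))]
[(0.96, array([ 0.5663, -0.3264, -0.0392]), np.float64(-2.2), np.float64(-0.928))]
```

View pics/c9.png

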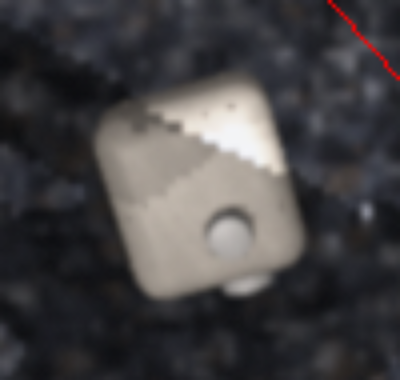

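Tally yaw is about +14°, centre about (0.4305, -0.2125). Gripping it now.

>>> drive_tool([
  [[0.07,-0.7,0],[0,0,7],0.2],
  [[0,-0.58,0],[0,0,7],0.2],
  [[0,0,-3],[0,0,0],0.2],
  [[0,0,-3],[0,0,0],0.2],
  [[0,0,-3],[0,0,0],0.2],
  [[0,0,-3],[0,0,0],0.2],
  [[0,0,0],[0,0,0],0.2],
  [[0,0,0],[0,0,0],0.2],
])

```text
t: 27.23
ee_pos: [0.4292, -0.212, 0.0555]
tcp_rot: [[-0.243, 0.97, -0.004], [0.97, 0.243, 0.002], [0.003, -0.003, -1.0]]
contact_force: [0.9, 0.3, 0.1]
grip_width: 0.799
grip_force: 0.0
```

>>> drive_tool([
  [[0,0,-1.5],[0,0,0],0.2],
  [[0,0,-1.5],[0,0,0],0.2],
  [[0,0,-1.5],[0,0,0],0.2],
  [[0,0,-0.8],[0,0,0],0.2],
  [[0,0,0],[0,0,0],0.2],
  [[0,0,0],[0,0,0],0.2],
  [[0,0,0],[0,0,0],0.2],
])

```text
t: 27.82
ee_pos: [0.4317, -0.2136, 0.0056]
tcp_rot: [[-0.243, 0.97, 0.003], [0.97, 0.243, -0.002], [-0.002, 0.002, -1.0]]
contact_force: [-0.1, -0.4, 0.3]
grip_width: 0.802
grip_force: 0.0
```

>>> drive_tool([
  [[0,0,0],[0,0,0],0.4],
  [[0,0,0],[0,0,0],0.5],
  [[0,0,0],[0,0,0],0.6],
  [[0,0,0],[0,0,0],0.8],
  [[0,0,0],[0,0,0],0.8],
  [[0,0,0],[0,0,0],0.8],
  [[0,0,0],[0,0,0],0.8],
  [[0,0,0],[0,0,0],0.8],
], squeeze=30)

```text
t: 28.48
ee_pos: [0.4313, -0.2132, 0.005]
tcp_rot: [[-0.243, 0.97, 0.001], [0.97, 0.243, -0.001], [-0.001, 0.001, -1.0]]
contact_force: [-0.7, 1.1, 6.4]
grip_width: 0.451
grip_force: 30.4
```

>>> drive_tool([
  [[0,0,1.5],[0,0,0],0.8],
  [[0,0,3],[0,0,0],0.8],
  [[0,0,3],[0,0,0],0.8],
  [[0,0,3],[0,0,0],0.8],
  [[0,0,1.5],[0,0,0],0.8],
  [[2.69,-2.23,0],[0,0,-5],0.8],
  [[2.69,-2.23,0],[0,0,-5],0.8],
  [[2.69,-2.23,0],[0,0,-6],0.8],
])

```text
t: 29.15
ee_pos: [0.512, -0.2803, 0.1244]
tcp_rot: [[0.038, 0.999, 0.001], [0.999, -0.038, -0.001], [-0.001, 0.001, -1.0]]
contact_force: [-0.3, 0.2, -1.3]
grip_width: 0.453
grip_force: 30.6
```

>>> drive_tool([
  [[2.69,-2.23,0],[0,0,0],0.8],
  [[2.69,-2.23,0],[0,0,0],0.8],
  [[0,0,0],[0,0,0],0.8],
  [[0,0,0],[0,0,0],0.8],
  [[0,0,-2],[0,0,0],0.8],
  [[0,0,-3],[0,0,0],0.8],
  [[0,0,0],[0,0,0],0.8],
  [[0,0,0],[0,0,0],0.8],
])

```text
t: 29.82
ee_pos: [0.5625, -0.3224, 0.0715]
tcp_rot: [[0.034, 0.999, -0.005], [0.999, -0.034, 0.003], [0.003, -0.005, -1.0]]
contact_force: [-0.5, -0.8, 0.6]
grip_width: 0.448
grip_force: 30.6
```

```bash
python3 - <<'E'
from fit import *
s=telemetry.observe();print(s['ee_pos'],s['grip_width'])
out=[]
p=s['ee_pos']
for c in('wrist','top','scene'):
    C=cal(c);o=cv2.cvtColor(np.asarray(snap(c)),cv2.COLOR_RGB2BGR)
    R=cv2.Rodrigues(np.array([0,0,-.033]))[0]
    q=proj(c,np.array([[-.074,-.054,.011],[.074,-.054,.011],[.074,.049,.011],[-.074,.049,.011]])@R.T+[.5655,-.3235,0],C)
    cv2.polylines(o,[np.round(q).astype(np.int32)],True,(0,255,255),1);out.append(o)
cv2.imwrite('pics/w10.png',np.vstack([np.hstack([cv2.resize(out[1][150:250,420:520],(300,300)),cv2.resize(out[2][130:220,350:450],(333,300))]),np.pad(cv2.resize(out[0][150:],(633,247)),((0,0),(0,0),(0,0)))]))
E
```

```text
[ 0.56254675 -0.32238364  0.07151923] 0.44813498663620777
```

View pics/w10.png

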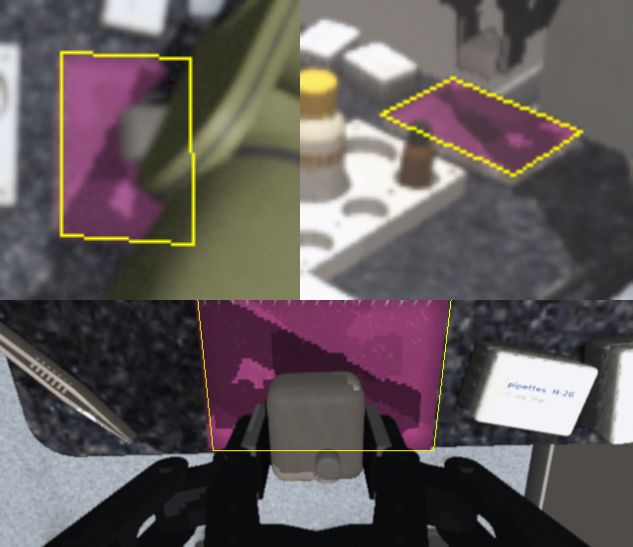

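The logbook outline matches in all three views, and the tally is held level over its middle. Lowering.

>>> drive_tool([
  [[0,0,-1.5],[0,0,0],0.8],
  [[0,0,-1.5],[0,0,0],0.8],
  [[0,0,-1],[0,0,0],0.8],
  [[0,0,0],[0,0,0],0.8],
  [[0,0,-1],[0,0,0],0.8],
  [[0,0,-0.5],[0,0,0],0.8],
  [[0,0,0],[0,0,0],0.8],
  [[0,0,0],[0,0,0],0.8],
])

```text
t: 30.63
ee_pos: [0.5648, -0.3241, 0.0183]
tcp_rot: [[0.034, 0.999, -0.001], [0.999, -0.034, 0.0], [0.0, -0.001, -1.0]]
contact_force: [-0.2, -0.4, -0.7]
grip_width: 0.45
grip_force: 30.6
```

>>> drive_tool([
  [[0,0,-0.35],[0,0,0],0.8],
  [[0,0,0],[0,0,0],0.8],
  [[0,0,0],[0,0,0],0.8],
  [[0,0,0],[0,0,0],0.8],
])

```text
t: 30.97
ee_pos: [0.5653, -0.3245, 0.0159]
tcp_rot: [[0.034, 0.999, 0.001], [0.999, -0.034, -0.001], [-0.001, 0.001, -1.0]]
contact_force: [0.2, 0.4, 1.1]
grip_width: 0.45
grip_force: 30.7
```

Contact is where it should be (.0159 − .005 = 10.9 mm). Releasing and retreating.

>>> drive_tool([
  [[0,0,0],[0,0,0],0.6],
  [[0,0,0],[0,0,0],0.4],
  [[0,0,0],[0,0,0],0.1],
  [[0,0,0],[0,0,0],0],
  [[0,0,0],[0,0,0],0],
  [[0,0,1],[0,0,0],0],
  [[0,0,2],[0,0,0],0],
  [[0,0,3],[0,0,0],0],
])

```text
t: 31.63
ee_pos: [0.5629, -0.3228, 0.0731]
tcp_rot: [[0.034, 0.999, -0.005], [0.999, -0.034, 0.004], [0.004, -0.006, -1.0]]
contact_force: [0.5, 1.0, 0.8]
grip_width: 1.002
grip_force: 0.0
```

>>> drive_tool([
  [[0,0,3],[0,0,0],0],
  [[0,0,4],[0,0,0],0],
  [[0,0,4],[0,0,0],0],
  [[0,0,3],[0,0,0],0],
  [[-3,-3,0],[0,0,0],0],
  [[-3,-3,0],[0,0,0],0],
  [[-3,-3,0],[0,0,0],0],
  [[-3,-2,0],[0,0,0],0],
])

```text
t: 32.3
ee_pos: [0.4453, -0.4344, 0.2167]
tcp_rot: [[0.034, 0.999, 0.001], [0.999, -0.034, -0.002], [-0.002, 0.001, -1.0]]
contact_force: [-0.4, -0.5, -0.0]
grip_width: 0.999
grip_force: 0.0
```

>>> drive_tool([
  [[-3,-3,0],[0,0,0],0],
  [[-3,-3,0],[0,0,0],0],
  [[-2,-3,0],[0,0,0],0],
  [[0,-3,0],[0,0,0],0],
  [[0,0,0],[0,0,0],0],
  [[0,0,0],[0,0,0],0],
  [[0,0,0],[0,0,0],0],
  [[0,0,0],[0,0,0],0],
])

```text
t: 32.97
ee_pos: [0.3682, -0.5506, 0.2156]
tcp_rot: [[0.033, 0.999, 0.0], [0.999, -0.033, 0.0], [0.0, 0.0, -1.0]]
contact_force: [0.4, 0.6, -0.4]
grip_width: 0.999
grip_force: 0.0
```

```bash
python3 - <<'E'
from fit import *
snap('top','top11.png');snap('scene','scene11.png')
a=cv2.imread('pics/top11.png')[110:280,160:500];b=cv2.imread('pics/scene11.png')[120:330,230:480]
cv2.imwrite('pics/f.png',np.vstack([cv2.resize(a,(600,300)),np.pad(cv2.resize(b,(350,294)),((0,0),(0,250),(0,0)))]))
for c in('top','scene'):
    print(c,fit(c,'tally_counter',T,(.5,.64),.011))
    for n in('spare_eyepiece','oil_bottle','medium_bottle','dropper_bottle'):
        C=cal(c);print(n,[(round(r['score'],2),ray(c,r['position'][1],r['position'][0],0,C)[:2].round(3)) for r in eyes.pinpoint(c,n)[:1]])
E
```

```text
top [(0.76, array([ 0.5663, -0.3262,  0.0156]), np.float64(0.9), np.float64(-0.819))]
spare_eyepiece [(0.78, array([0.405, 0.21 ]))]
oil_bottle [(0.94, array([ 0.611, -0.134]))]
medium_bottle [(0.59, array([ 0.609, -0.062]))]
dropper_bottle [(0.59, array([ 0.547, -0.208]))]
scene [(0.6, array([ 0.5693, -0.3289,  0.4706]), np.float64(27.0), np.float64(-0.732))]
spare_eyepiece [(0.64, array([0.428, 0.198]))]
oil_bottle [(0.61, array([ 0.62 , -0.153]))]
medium_bottle [(0.81, array([ 0.609, -0.068]))]
dropper_bottle [(0.64, array([ 0.549, -0.215]))]
```

View pics/f.png

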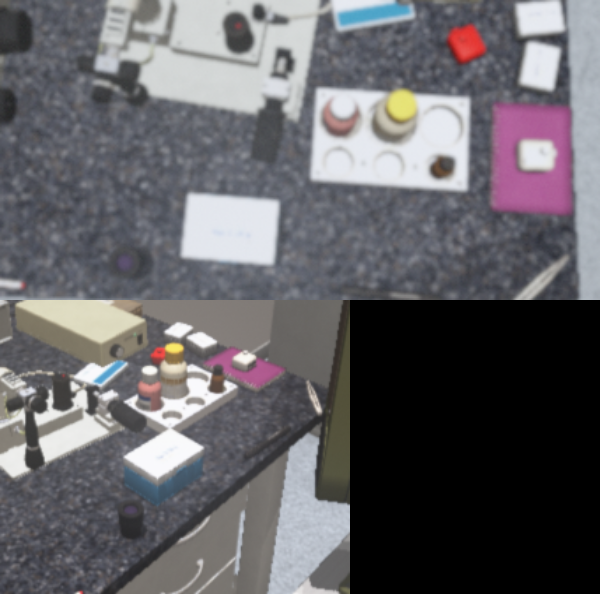

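The last picture shows all three bottles upright in their wells and the tally in the middle of the logbook at (536,155). The eyepiece hasn't moved from (127,262). Handing in.

```bash
python3 -c "
from workcell import workorder
print(workorder.sign_off())"
```

```text
the job is handed in; nothing more can be done
None
```

The job is handed in (no verdict came back): the medium, oil and dropper bottles stand upright in their wells, the tally counter stands in the middle of the logbook, the eyepiece is unmoved, and the gripper is open and clear, about 33 s in.

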